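# Post the long gauge through the sprung dust flap of the gauge return

## Task

Take the longest of the three flat aluminium gauges out of the black rack and post it, end first, through the sprung flap of the grey gauge return, holding the flap open until the gauge has slid away down the chute past it; then let the flap swing fully shut. Leave the other two gauges standing in the rack and everything else on the bench where it is.

Things in the scene. Friction and masses are not known exactly. Their poses are not given: they have to be found in the camera images.
- gauge_center (a point): Centre of the long gauge: plain aluminium bar 130 x 44 x 14 mm, about 0.2 kg, with a row of dark dots on each wide face. Starts standing on end in a slot of the rack, about 95 mm of it showing. Axes: z along its 130 mm length (up at the start; the top end is 65 mm above this point), x along its 44 mm width, y through its 14 mm thickness.
- mid_gauge_center (a point): Centre of the medium gauge, same section (44 x 14 mm) but 105 mm long, standing in another slot of the rack. To be left there.
- short_gauge_center (a point): Centre of the short gauge, same section but 85 mm long, standing in another slot of the rack. To be left there.
- rack: Black plastic block, fixed, 80 (x) x 200 (y) x 45 mm high; origin at the centre of its underside. Three slots 47 x 17 mm (x by y), 35 mm deep, in a row along y, 70 mm apart; which gauge stands in which slot varies.
- returns: The gauge return, fixed: a grey sheet-steel chute on a stand, 180 mm wide (y), 255 long (x), 270 high. Origin on the table under the mouth's lower lip, mid width; x the way the chute runs (away from the robot), z up. Lip 240 mm high; from it the chute floor falls at 60 degrees below level for 215 mm.
- throat: Frame of the flap mouth: origin at the middle of its lower lip, on the chute floor; x straight into the mouth and down the chute (60 degrees below level), y across, z square to the chute floor, towards the hinge. The mouth lies in the plane x = 0, facing up and back towards the robot, clear all round outside: 150 mm wide (y), 50 mm high (z = 0 steel floor, z = 50 hinge).
- channel (a point): Point on the chute floor, mid width, 130 mm down from the lip; axes as the throat. Throat roof (clear plastic): z = 50 mm to x = 60, sloping to z = 38 at x = 102, on to x = 186. Side walls: 150 mm apart to x = 75, closing to 84 mm apart from x = 137 on. So a gauge goes down only lengthwise and flat, its 44 mm width along y.
- trough (a point): Centre of the floor of the run-out trough below the chute: 96 mm wide, 147 mm long, falling 15 degrees below level, open above, with a 45 mm end wall. A gauge that has gone down rests in it, or across the bend with its upper end still on the chute floor.
- flap (a joint): Angle of the steel dust flap, rad: 0 shut, swings inward to 1.4. Plate 146 mm wide, 48 mm from hinge to free edge, 3 mm thick. A spring shuts it: 0.15 N m when shut, plus 0.10 N m per rad; about 5 to 8 N opens it at mid mouth. It does not stay open.
- hinge (a point): Middle of the flap's hinge line, along the mouth's upper edge (throat x = 1.5 mm, z = 50). The gauge's weight neither opens the flap nor pulls it free: pressed on a gauge lying in the mouth, the flap pins it. Fingers that reach in past the flap's free edge (about 42 mm in when raised to z = 27 mm) hold it off the gauge while that is let go and slides away.
- cup: Small open steel bowl, 60 mm across, 35 mm high, loose on the bench; origin under its centre. Bystander.
- funnel: Red plastic funnel standing on its wide rim, 90 mm across, 75 mm high, loose; origin under its centre. Bystander.
- case: Blue plastic case, 154 x 104 x 79 mm, loose; origin under its centre. Bystander.
- bottle: White plastic bottle with a green label, 60 mm across, 190 mm tall, loose; origin under its centre. Bystander.
- clamp: Dark steel C-clamp lying flat, about 190 x 120 x 16 mm, loose; origin under the middle of its back. Bystander.
Things that resemble listed ones, but are neither listed nor needed, are in the scene too. What is shaped like the part that bears gauge_center but pink is not meant.

How it is judged:
By the outcome, as a careful person would: the job done as asked, in the order asked, and still so for the second after the job is handed in, with the robot touching nothing.
It also fails if it takes over 54 s, if anything falls off the work surface, if the arm or the gripper's body presses on something with over 40 N, if the wrist force passes 120 N, or if a joint passes its speed limit or range.

## Robot

A 6-joint arm with a two-finger parallel gripper is mounted at the origin on the work surface. World frame = base frame: x ahead of the robot, y to its left, z up, the work surface at z = 0. Lengths are in mm, angles in rad, forces in N, time in s.
With the tool pointing down it reaches from about 350 to 775 mm from the base axis. Payload 7.3 kg.
Tool frame: the origin (TCP) lies midway between the tips of the shut fingers; the grasp point (between the pads) lies 19 mm behind it (bot.tcp_to_grasp is the distance from the TCP to the grasp point, in mm); z points along the fingers, y is the line along which they close (so a half turn about z gives the same grasp; the last joint's range is limited). The gripper opens to 92 mm and grips with 3 to 60 N. Pads are 19 mm wide; open, the fingers measure 130 mm over their backs; the gripper's body (75 mm by 190 mm) begins 47 mm behind the grasp point.
Start: joints at [1.112, 0.342, 1.524, -0, 1.275, -0.146], TCP at [161.542, 499.552, 194.241] pointing down, gripper open.
Joint ranges: [-2.53, 2.53], [-0.77, 2.02], [0.04, 2.7], [-1, 4.14], [0.28, 2.66], [-3.11, 3.11]. Speed limits (rad/s): [2.57, 2.57, 3.14, 3.14, 3.14, 3.14].

## Interface

Orientations are given as [roll, pitch, yaw] about the fixed x, y, z axes, in that order (R = Rz(yaw) Ry(pitch) Rx(roll)).
In Python, from plant import bot, viewer gives the robot as it stands. The module is installed in compiled form; this text tells all that it offers.
- The arm moves only by the shell command python3 -m handwheel 'ROWS'. ROWS is text: rows parted by semicolons, each of 7 numbers parted by spaces: the shift along the tool's x, y, z scaled (see below), then the turn, a rotation vector about the tool's x, y, z scaled (see below), then the opening, from -1 (shut) to 1 (fully open), so that 0 is half open. In form: tx ty tz rx ry rz gripper; .... A call has 1 to 8 rows; each row is the pose to reach, as a shift and turn from the pose commanded when the call began, along the tool's axes at that moment, turning the shorter way round; what a row does not reach only later rows make up. The controller multiplies each number of a shift by 10 cm and each number of a turn by pi rad. A row lasts 1/12 s, in which the tool goes at most 41.7 mm and 7.16 degrees, less where a joint would pass 70% of its speed; a pose out of reach is approached as far as the arm can. A call with a number of a shift or a turn outside -1 to 1 is refused whole. A call with a gripper value outside its range is refused whole. The fingers move at their own pace and stop on an object; the grip force is fixed at half the most. Time passes only in rows, so rows that repeat a pose let the fingers close. It gives the time, the measured TCP pose, the force, the opening and the grip force at its end, in the units of the state.
- bot.get_obs(): the state, without advancing time (a new reading comes with each control period).
- viewer.capture(name): name is "scene" or "top" or "wrist"; returns a dict with "frame" (384x512x3 uint8, red, green, blue), "fov_y" (degrees; the focal length in pixels is half the picture's height over the tangent of half this angle, whatever the lens; pixels are square), "cx", "cy" (the principal point, pixels), "T" (4x4, takes a point from camera to world coordinates). Camera axes: x right, y down, z forward; pixel columns grow to the right and rows downward; lengths in mm; the calibration is good to about 2 mm. A picture is of the moment at which its call begins. There is no depth.
- bot.close_job(): hands the job in; it is judged then, once.
Trained networks look in a picture, given as the dict that the camera call returned (one of the last four; its "shot" number tells which), for a name from the list of things; names that differ only in an ending like _2 or _b are one class to them, and where a whole thing is asked for, a point or a joint stands for the part that bears it (a point fixed in the world has none). Each returns a list of dicts, best first, with "score" (0 to 1); they miss things now and then, are a little off and sometimes report something else, mostly with a low value. They report only what shows in the picture. A call takes as long as a camera call. They do not tell look-alikes from the thing itself.
- viewer.recognise(target, picture): "centre" ([column, row] in pixels, amid what is visible of it).
- viewer.cut_out(target, picture): "pixels" (384x512 bool, what is visible of it) and "centre" ([column, row] in pixels, amid what is visible of it).
The state is a dict: "time": time; "joint_positions": joint angles; "dq": joint speeds; "tau": joint torques, N m; "tool_pos": TCP position; "tcp_rot": TCP orientation; "contact_force": force on the tool from outside, world axes, zero at the start; "moment": the same for the moment, N m; "grip_width": finger opening in mm; "finger_force": force on a finger pad.
Only numpy, scipy, OpenCV 4.12 (cv2) and the standard library are available. Lean on these libraries where they do the work, as an engineer would, in place of code of your own. Each camera call takes 0.05 s, during which the arm holds its last target. There are 200 camera calls.

## Working session

There is one attempt and no reset: what is moved stays moved. The work goes in short steps, Python scripts to look and compute and a shell command to move; the robot and the scene stay as the last step left them, time stands still between calls to the robot, and variables do not carry over. Pictures are saved under pics/ and viewed, at most 10 in all, crops included, and the job is handed in when it is done.

```bash
mkdir -p pics
cat > h.py <<'E'
import numpy as np, cv2
from plant import bot, viewer
from scipy.spatial.transform import Rotation as R
def K(p):
    f=p["frame"].shape[0]/2/np.tan(np.radians(p["fov_y"])/2)
    return np.array([[f,0,p["cx"]],[0,f,p["cy"]],[0,0,1]])
def ray(p,uv):
    d=np.linalg.inv(K(p))@[uv[0],uv[1],1]; T=np.array(p["T"])
    d=T[:3,:3]@d; return T[:3,3],d/np.linalg.norm(d)
def proj(p,X):
    T=np.array(p["T"]); c=T[:3,:3].T@(np.asarray(X,float)-T[:3,3]); q=K(p)@c; return q[:2]/q[2]
def tri(L):
    A=np.zeros((3,3));b=np.zeros(3)
    for p,uv in L:
        o,d=ray(p,uv);M=np.eye(3)-np.outer(d,d);A+=M;b+=M@o
    return np.linalg.solve(A,b)
def onz(p,uv,z):
    o,d=ray(p,uv); return o+d*(z-o[2])/d[2]
def save(p,n,crop=None,s=1):
    im=p["frame"][:,:,::-1]
    if crop: im=im[crop[1]:crop[3],crop[0]:crop[2]]
    cv2.imwrite("pics/"+n,cv2.resize(im,None,fx=s,fy=s,interpolation=cv2.INTER_CUBIC))
E
python3 - <<'E'
from h import *
o=bot.get_obs();print(o["time"],o["tool_pos"],o["tcp_rot"])
a=[]
for n in("scene","top"):
    p=viewer.capture(n);a.append(p["frame"]);print(n,np.round(p["T"],3).tolist(),p["fov_y"])
    for t in("gauge_center","mid_gauge_center","short_gauge_center","rack","returns","flap","cup","funnel","case","bottle","clamp"):
        print(t,[(np.round(r["centre"]).tolist(),round(r["score"],2)) for r in viewer.recognise(t,p)][:4])
    save(p,n+".png",s=1.5)
E
```

```text
0.0 [161.32339163 499.10356824 193.53112436] [-3.14003101e+00 -2.15932332e-04  2.82880736e+00]
scene [[-0.134, 0.643, -0.754, 1654.07], [0.991, 0.097, -0.093, 167.675], [0.013, -0.759, -0.651, 1110.496], [0.0, 0.0, 0.0, 1.0]] 45.14220610868658
gauge_center [([204.0, 198.0], 0.81), ([177.0, 192.0], 0.74), ([161.0, 202.0], 0.51), ([253.0, 190.0], 0.45)]
mid_gauge_center [([141.0, 188.0], 0.53)]
short_gauge_center []
rack [([163.0, 204.0], 0.93), ([376.0, 223.0], 0.46), ([295.0, 236.0], 0.41)]
returns [([295.0, 240.0], 0.75)]
flap [([294.0, 179.0], 0.69)]
cup [([349.0, 194.0], 0.5), ([128.0, 227.0], 0.29)]
funnel [([254.0, 190.0], 0.87)]
case [([176.0, 247.0], 0.74), ([348.0, 197.0], 0.68), ([140.0, 184.0], 0.44)]
bottle [([378.0, 223.0], 0.93)]
clamp [([126.0, 228.0], 0.82)]
top [[0.028, -0.985, 0.167, 347.367], [-1.0, -0.029, -0.005, 14.283], [0.01, -0.167, -0.986, 1393.541], [0.0, 0.0, 0.0, 1.0]] 47.42175906066792
gauge_center [([304.0, 204.0], 0.67), ([206.0, 165.0], 0.36)]
mid_gauge_center [([386.0, 218.0], 0.7)]
short_gauge_center [([361.0, 216.0], 0.59)]
rack [([354.0, 217.0], 0.85), ([336.0, 213.0], 0.72), ([206.0, 168.0], 0.36)]
returns [([202.0, 161.0], 0.95)]
flap [([201.0, 172.0], 0.61)]
cup [([320.0, 149.0], 0.56), ([148.0, 246.0], 0.5)]
funnel [([254.0, 253.0], 0.91), ([204.0, 155.0], 0.27)]
case []
bottle [([120.0, 186.0], 0.82)]
clamp [([384.0, 185.0], 0.65)]
```

View pics/scene.png

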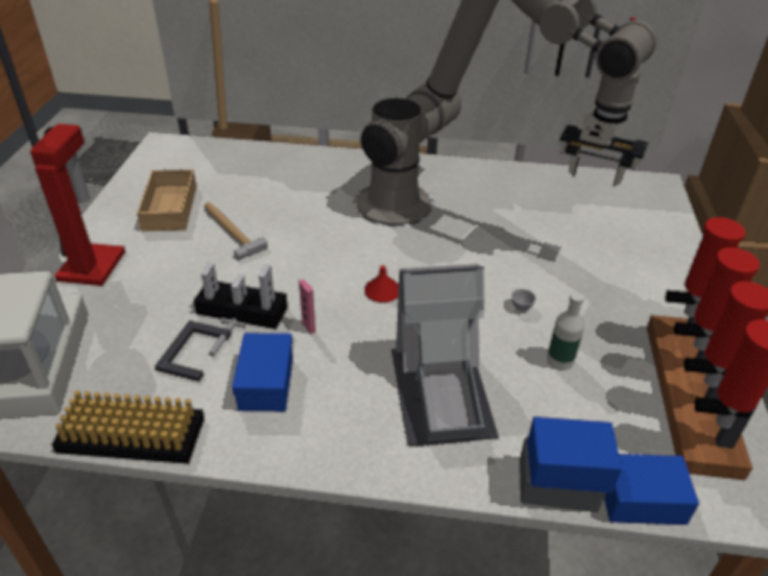

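View pics/top.png

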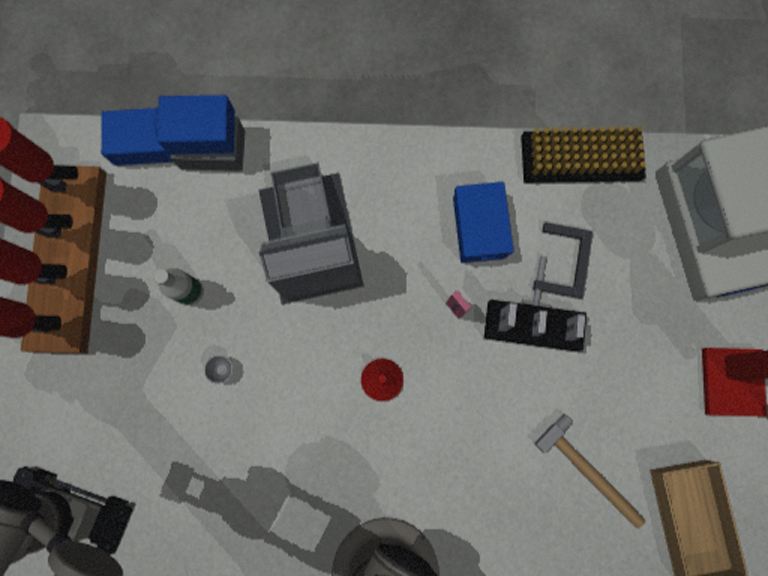

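The scene view shows the rack at (160,200) in 512-px coordinates, with gauges at (139,187), (159,194) and (177,191). The pink look-alike stands at (204,203), the return at (295,230) and the funnel at (254,190). In the top view the gauges are at (339,212), (360,214) and (384,218), pink is at (306,203), and the flap/return is at (203,170).
The candidates for the long gauge are the three rack gauges and the pink one. Pink is ruled out, so I'll take a close crop.

Run:
```python
from h import *
a=viewer.capture("scene");b=viewer.capture("top")
x=a["frame"][170:220,125:215,::-1];y=b["frame"][190:240,310:400,::-1]
z=a["frame"][170:300,255:335,::-1];w=b["frame"][105:205,165:245,::-1]
r=lambda i,W,H:cv2.resize(i,(W,H),interpolation=cv2.INTER_CUBIC)
left=np.vstack([r(x,500,278),r(y,500,278)]);
cv2.imwrite("pics/c1.png",left)
left=np.hstack([r(z,360,585),r(w,440,550)[:,:] if 0 else cv2.copyMakeBorder(r(w,440,550),0,35,0,0,0)])
cv2.imwrite("pics/c2.png",left)
```

```text
(no output)
```

View pics/c1.png

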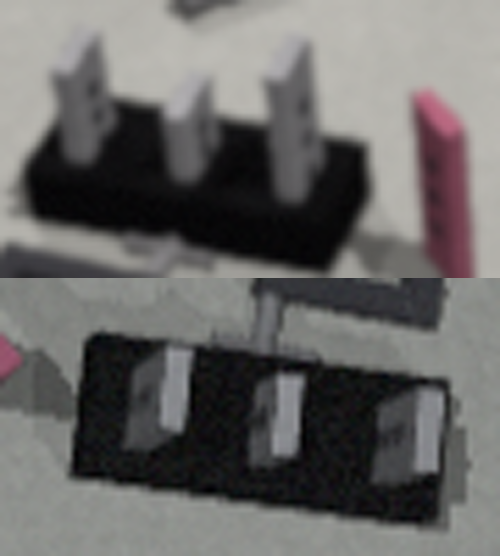

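View pics/c2.png

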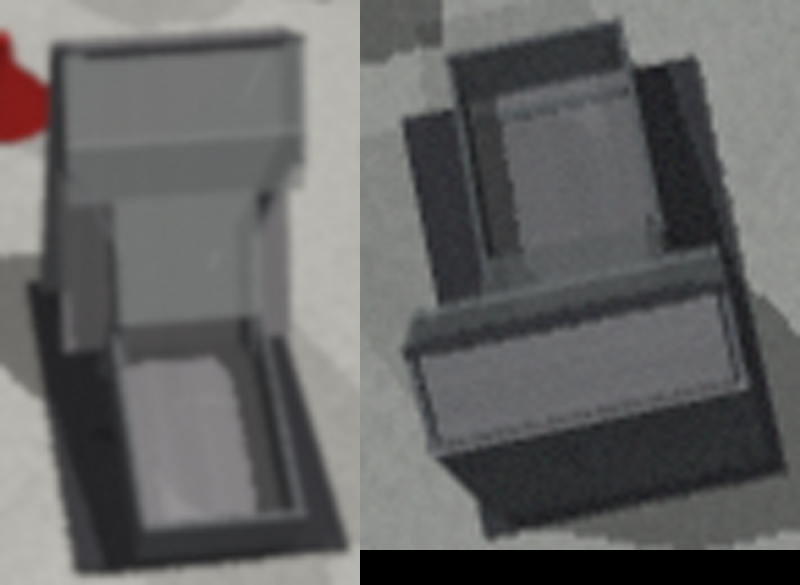

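Run:
```python
from h import *
a=viewer.capture("scene");b=viewer.capture("top")
c1=lambda u,v:(310+u/5.556,190+(v-278)/5.556)
s1=lambda u,v:(125+u/5.556,170+v/5.556)
c2=lambda u,v:(165+(u-360)/5.5,105+v/5.5)
for n,s,t in(("long",(288,56),(175,390)),("mid",(80,52),(427,430)),("short",(190,92),(288,415))):
    X=tri([(a,s1(*s)),(b,c1(*t))]);print(n,X.round(1),(proj(a,X)-s1(*s)).round(1),(proj(b,X)-c1(*t)).round(1))
C=[onz(b,c1(*q),45) for q in((90,333),(450,380),(440,525),(72,475))]
print("rack",np.round(C,1).tolist(),np.mean(C,0).round(1))
for q in(C[0]-C[1],C[3]-C[2]):print(np.degrees(np.arctan2(q[1],q[0])).round(1))
L=[onz(b,c2(*q),240) for q in((440,450),(748,388))];H=[onz(b,c2(*q),265) for q in((420,350),(722,290))]
print("lip",np.round(L,1).tolist(),"hinge",np.round(H,1).tolist())
for q in (L[0]-L[1],H[0]-H[1]):print(np.degrees(np.arctan2(q[1],q[0])).round(1),np.linalg.norm(q))
print(np.mean(L,0),np.mean(H,0))
w=viewer.capture("wrist");print("wristT",(np.linalg.inv(R.from_euler("xyz",bot.get_obs()["tcp_rot"]).as_matrix())@(np.array(w["T"])[:3,3]-bot.get_obs()["tool_pos"])).round(1),w["fov_y"])
```

```text
long [ 509.  -229.3  132.9] [-0.8 -0.1] [-0.9  0.1]
mid [ 494.4 -367.5  107.6] [-1.1 -0.2] [-1.3  0.2]
short [ 502.4 -297.6   90.8] [-1.1 -0.2] [-1.2  0.2]
rack [[551.7, -201.5, 45.0], [530.9, -403.7, 45.0], [449.6, -396.3, 45.0], [471.6, -191.7, 45.0]] [ 500.9 -298.3   45. ]
84.1
83.9
lip [[546.2, 222.5, 240.0], [581.3, 74.0, 240.0]] hinge [[590.2, 230.4, 265.0], [624.0, 87.0, 265.0]]
103.3 152.65279162259765
103.3 147.37212366763393
[563.7437528  148.23762322 240.        ] [607.10298683 158.66937158 265.        ]
wristT [  66.4    0.2 -189.7] 67.40522204190955
```

The gauge with the highest top is at about (509, -229), which is the left one in the top view and the right one in the scene view. It isn't pink. I'll move towards it on an arc above the bench.

```bash
cat >> h.py <<'E'
def to(pos,yaw,tilt=0):
    # tool down with given yaw; tilt = rotate about horizontal axis given as matrix
    o=bot.get_obs();Rc=R.from_euler("xyz",o["tcp_rot"])
    Rt=R.from_euler("z",yaw)*R.from_euler("x",np.pi) if not isinstance(yaw,R) else yaw
    print("t",round(o["time"],2),"pos",np.round(o["tool_pos"],1),"rpy",np.round(o["tcp_rot"],3),"q",np.round(o["joint_positions"],2),"F",np.round(o["contact_force"],1),"w",round(float(o["grip_width"]),1),o["finger_force"])
    print("shift",np.round(Rc.inv().apply(np.array(pos)-o["tool_pos"])/100,3),"turn",np.round((Rc.inv()*Rt).as_rotvec()/np.pi,4))
E
python3 -m handwheel '-0.9 -0.78 -0.5 0 0 0 1;-0.9 -0.78 -0.5 0 0 0 1;-0.9 -0.78 -0.5 0 0 0 1;-0.9 -0.78 -0.5 0 0 0 1'
python3 -m handwheel '-0.9 -0.78 -0.5 0 0 0.06 1;-0.9 -0.78 -0.5 0 0 0.06 1;-0.9 -0.78 -0.5 0 0 0.06 1;-0.9 -0.78 -0.5 0 0 0.06 1'
python3 - <<'E'
from h import *
to((509,-229,230),1.466)
E
```

```text
time: 1.78
tool_pos: [226.0, 394.8, 247.0]
tcp_rot: [3.139, 0.003, 2.826]
contact_force: [0.1, 1.3, 0.3]
grip_width: 91.8
finger_force: 0.0
time: 2.12
tool_pos: [288.0, 292.6, 296.9]
tcp_rot: [3.138, 0.004, 2.636]
contact_force: [0.3, 0.7, -0.2]
grip_width: 91.8
finger_force: 0.0
t 2.12 pos [288.  292.6 296.9] rpy [3.138 0.004 2.636] q [ 0.61  0.06  1.61 -0.    1.47 -0.46] F [ 0.3  0.7 -0.2] w 91.8 0.0
shift [-4.458 -3.495  0.676] turn [0.0017 0.0005 0.3723]
```

```bash
python3 -m handwheel '-0.95 -0.76 0 0 0 0.1 1;-0.95 -0.76 0 0 0 0.1 1;-0.95 -0.76 0 0 0 0.1 1;-0.95 -0.76 0 0 0 0.1 1' | head -3
python3 -m handwheel '-0.97 -0.4 0 0 0 0.1 1;-0.97 -0.4 0 0 0 0.1 1;-0.97 -0.4 0 0 0 0.1 1;-0.97 -0.4 0 0 0 0.1 1' | head -3
python3 - <<'E'
from h import *
to((509,-229,230),1.466)
E
```

```text
time: 2.45
tool_pos: [333.7, 178.7, 294.0]
tcp_rot: [-3.141, 0.002, 2.316]
time: 2.78
tool_pos: [370.2, 83.0, 293.8]
tcp_rot: [-3.141, 0.001, 2.005]
t 2.78 pos [370.2  83.  293.8] rpy [-3.141e+00  1.000e-03  2.005e+00] q [ 0.02 -0.    1.67 -0.    1.47 -0.42] F [-0.1  0.8  0.2] w 91.8 0.0
shift [-3.414 -0.054  0.641] turn [-1.000e-04  3.000e-04  1.717e-01]
```

```bash
python3 -m handwheel '-0.86 0 0 0 0 0.086 1;-0.86 0 0 0 0 0.086 1;-0.86 0 0 0 0 0.086 1' | head -3
python3 -m handwheel '-0.82 0.23 0 0 0 0.086 1;-0.82 0.23 0 0 0 0.086 1;-0.82 0.23 0 0 0 0.086 1' | head -3
python3 -m handwheel '-0.73 0.44 0 0 0 0 1;-0.73 0.44 0 0 0 0 1;-0.73 0.44 0 0 0 0 1' | head -3
python3 -m handwheel '-0.7 0.4 0.4 0 0 0 1;-0.7 0.4 0.4 0 0 0 1;-0.7 0.4 0.4 0 0 0 1;-0.7 0.4 0.4 0 0 0 1' | head -3
python3 - <<'E'
from h import *
to((509,-229,230),1.466)
p=viewer.capture("wrist");save(p,"w1.png",s=1.5)
import pickle;pickle.dump(p,open("w1.pkl","wb"))
for t in("gauge_center","mid_gauge_center","short_gauge_center","rack"):
    print(t,[(np.round(r["centre"]).tolist(),round(r["score"],2)) for r in viewer.recognise(t,p)][:4])
print("expected top",proj(p,(509,-229,140)))
E
```

```text
time: 3.03
tool_pos: [407.9, 4.1, 293.7]
tcp_rot: [3.141, 0.002, 1.734]
time: 3.28
tool_pos: [444.6, -72.9, 293.3]
tcp_rot: [3.141, 0.001, 1.464]
time: 3.53
tool_pos: [481.1, -149.8, 292.8]
tcp_rot: [-3.141, 0.001, 1.471]
time: 3.87
tool_pos: [511.7, -219.6, 251.6]
tcp_rot: [-3.137, -0.003, 1.471]
t 3.87 pos [ 511.7 -219.6  251.6] rpy [-3.137e+00 -3.000e-03  1.471e+00] q [-0.54  0.37  1.33  0.    1.45 -0.44] F [-0.5  0.7  0.1] w 92.2 0.0
shift [-0.097 -0.017  0.216] turn [-0.0013 -0.0008  0.0017]
gauge_center [([267.0, 97.0], 0.79), ([257.0, 185.0], 0.73), ([257.0, 284.0], 0.65)]
mid_gauge_center [([254.0, 281.0], 0.68)]
short_gauge_center [([259.0, 233.0], 0.85), ([254.0, 200.0], 0.63)]
rack [([254.0, 196.0], 0.87)]
expected top [253.66440551 193.10184266]
```

View pics/w1.png

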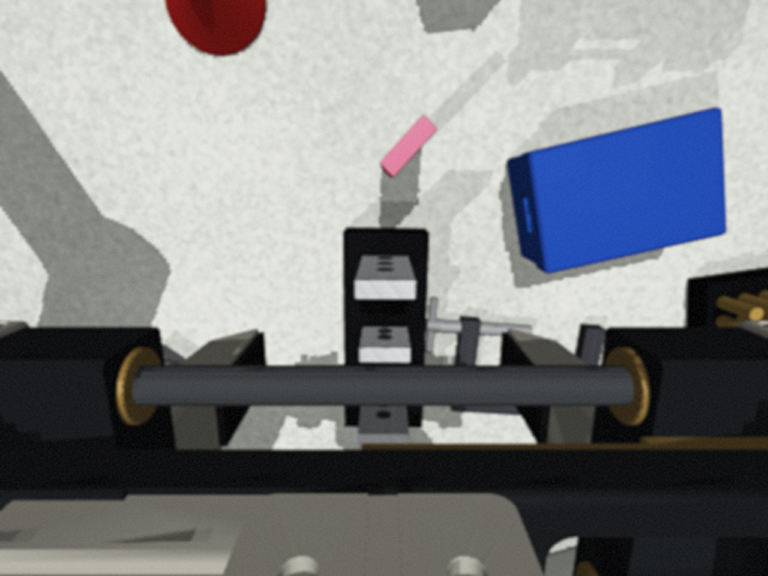

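The wrist view shows the long gauge's top at (257,193), nearest the pink one, which is at (272,97). The short gauge is at (257,233) and the medium at (255,285). The top lies 3 px right of the prediction, so x is about 512. I'll move over it and descend.

Run:
```python
from h import *
import pickle
p=pickle.load(open("w1.pkl","rb"))
for uv in((237,192.5),(277,192.5),(256.8,187),(256.8,199)):print(onz(p,uv,140).round(1))
X=onz(p,(256.8,193),140)
b=viewer.capture("top")
for z in (130,135,140): print(z,proj(b,onz(p,(256.8,193),z)))
to((X[0],X[1],86),1.466)
```

```text
[ 491.2 -226.6  140. ]
[ 534.1 -230.8  140. ]
[ 513.  -222.6  140. ]
[ 511.7 -235.9  140. ]
130 [341.18343458 209.37884587]
135 [341.08763052 209.11478277]
140 [340.99108154 208.84866646]
t 4.17 pos [ 512.  -218.6  255.5] rpy [3.140e+00 1.000e-03 1.473e+00] q [-0.54  0.36  1.33  0.    1.45 -0.44] F [-0.5 -0.1 -0.3] w 91.7 0.0
shift [-0.105  0.011  1.695] turn [0.0006 0.0002 0.0024]
```

```bash
python3 -m handwheel '-0.1 0 0 0 0 0.002 1;-0.1 0 0.4 0 0 0.002 1;-0.1 0 0.8 0 0 0.002 1;-0.1 0 0.8 0 0 0.002 1;-0.1 0 0.8 0 0 0.002 1' | head -3
python3 - <<'E'
from h import *
to((512.4,-228.9,86),1.466)
E
```

```text
time: 4.58
tool_pos: [509.8, -229.5, 173.6]
tcp_rot: [-3.138, -0.002, 1.465]
t 4.58 pos [ 509.8 -229.5  173.6] rpy [-3.138e+00 -2.000e-03  1.465e+00] q [-0.56  0.42  1.46 -0.    1.26 -0.45] F [ 0.2 -0.3  0.9] w 91.9 0.0
shift [0.008 0.028 0.876] turn [-0.0011 -0.0005 -0.0003]
```

```bash
python3 -m handwheel '0 0.02 0.4 0 0 0 1;0 0.02 0.7 0 0 0 1;0 0.02 0.87 0 0 0 1;0 0.02 0.87 0 0 0 1;0 0.02 0.87 0 0 0 1' | head -4
python3 -m handwheel '0 0 0 0 0 0 -1;0 0 0 0 0 0 -1;0 0 0 0 0 0 -1;0 0 0 0 0 0 -1;0 0 0 0 0 0 -1;0 0 0 0 0 0 -1;0 0 0 0 0 0 -1;0 0 0 0 0 0 -1'
```

```text
time: 5.0
tool_pos: [514.1, -230.9, 89.4]
tcp_rot: [3.139, 0.001, 1.465]
contact_force: [0.7, 0.5, 0.3]
time: 5.67
tool_pos: [512.7, -230.0, 87.2]
tcp_rot: [-3.141, -0.0, 1.465]
contact_force: [-0.9, 0.2, 0.5]
grip_width: 43.5
finger_force: 30.0
```

Gripped at 43.5 mm. I'll lift it clear.

```bash
python3 -m handwheel '0 0 -0.2 0 0 0 -1;0 0 -0.5 0 0 0 -1;0 0 -0.9 0 0 0 -1;0 0 -0.9 0 0 0 -1' | head -3
python3 -m handwheel '0 0 -1 0 0 0 -1;0 0 -1 0 0 0 -1;0 0 -1 0 0 0 -1' | head -3
python3 -m handwheel '0 0 -0.8 0 0 0 -1;0.3 0 -0.8 0 0 0.06 -1;0.7 0 -0.8 0 0 0.1 -1;0.7 0 -0.8 0 0 0.12 -1'
cat >> h.py <<'E'
YAW=np.radians(13.3);LIP=np.array([563.7,148.2,240.])
def thr():
    xt=np.array([.5*np.cos(YAW),.5*np.sin(YAW),-np.sqrt(.75)]);yt=np.array([-np.sin(YAW),np.cos(YAW),0]);zt=np.cross(xt,yt)
    return xt,yt,zt,R.from_matrix(np.column_stack([zt,-yt,xt]))
def tp(x,y,z):
    a,b,c,_=thr();return LIP+x*a+y*b+z*c
def tlocal():
    a,b,c,Rt=thr();d=bot.get_obs()["tool_pos"]-LIP;return np.round([d@a,d@b,d@c],1)
E
python3 - <<'E'
from h import *
print(thr()[3].as_matrix().round(2).tolist(),tp(-110,0,13),tp(55,0,13))
to(tp(-110,0,13),thr()[3]); to(tp(-110,0,13)+[-40,0,40],YAW)
E
```

```text
time: 6.0
tool_pos: [515.9, -231.9, 184.2]
tcp_rot: [3.131, 0.005, 1.465]
time: 6.25
tool_pos: [513.9, -230.7, 282.1]
tcp_rot: [3.135, 0.003, 1.465]
time: 6.58
tool_pos: [521.2, -156.3, 359.9]
tcp_rot: [3.137, -0.003, 1.096]
contact_force: [0.2, 0.7, -2.1]
grip_width: 43.7
finger_force: 30.0
[[0.84, 0.23, 0.49], [0.2, -0.97, 0.12], [0.5, -0.0, -0.87]] [521.13153114 138.13724037 341.76279442] [601.41878814 157.11634369 198.86860279]
t 6.58 pos [ 521.2 -156.3  359.9] rpy [ 3.137e+00 -3.000e-03  1.096e+00] q [-0.43  0.31  1.12  0.    1.7   0.04] F [ 0.2  0.7 -2.1] w 43.7 29.989059269428253
shift [ 2.617 -1.349  0.184] turn [-0.0711  0.1546  0.2685]
t 6.58 pos [ 521.2 -156.3  359.9] rpy [ 3.137e+00 -3.000e-03  1.096e+00] q [-0.43  0.31  1.12  0.    1.7   0.04] F [ 0.2  0.7 -2.1] w 43.7 29.989059269428253
shift [ 2.435 -1.703 -0.218] turn [ 0.0008 -0.0015  0.2748]
```

```bash
python3 -m handwheel '0.8 -0.57 -0.1 0 0 0.09 -1;0.8 -0.57 -0.1 0 0 0.09 -1;0.8 -0.57 -0.1 0 0 0.09 -1' | head -3
python3 -m handwheel '0.6 -0.77 -0.1 0 0 0.09 -1;0.6 -0.77 -0.1 0 0 0.09 -1;0.6 -0.77 -0.1 0 0 0.09 -1' | head -3
python3 -m handwheel '0.39 -0.85 0 0 0 0.095 -1;0.39 -0.85 0 0 0 0.095 -1;0.39 -0.85 0 0 0 0.095 -1;0.39 -0.85 0 0 0 0.095 -1' | head -3
python3 - <<'E'
from h import *
to(tp(-125,0,13),thr()[3])
E
```

```text
time: 6.83
tool_pos: [504.9, -59.9, 367.1]
tcp_rot: [-3.14, -0.001, 0.811]
time: 7.08
tool_pos: [489.9, 36.2, 377.0]
tcp_rot: [-3.14, -0.0, 0.529]
time: 7.42
tool_pos: [480.2, 130.0, 376.5]
tcp_rot: [-3.14, 0.001, 0.235]
t 7.42 pos [480.2 130.  376.5] rpy [-3.14e+00  1.00e-03  2.35e-01] q [0.11 0.22 1.2  0.   1.72 1.44] F [ 0.1 -0.  -2.5] w 43.5 30.001094341278076
shift [0.342 0.017 0.217] turn [-0.0009  0.167   0.0008]
```

```bash
python3 -m handwheel '0.1 0 0 0 0.167 0 -1;0.2 0 0 0 0.167 0 -1;0.3 0 0.1 0 0.167 0 -1;0.34 0.02 0.2 0 0.167 0 -1;0.34 0.02 0.2 0 0.167 0 -1;0.34 0.02 0.2 0 0.167 0 -1;0.34 0.02 0.2 0 0.167 0 -1' | head -3
python3 - <<'E'
from h import *
to(tp(-110,0,13),thr()[3])
p=viewer.capture("wrist");save(p,"w2.png",s=1.5)
import pickle;pickle.dump(p,open("w2.pkl","wb"))
for q in((0,75,0),(0,-75,0),(0,75,50),(0,-75,50)):print(q,proj(p,tp(*q)).round(1))
E
```

```text
time: 8.0
tool_pos: [514.5, 131.5, 357.3]
tcp_rot: [3.141, -0.524, 0.234]
t 8.0 pos [514.5 131.5 357.3] rpy [ 3.141 -0.524  0.234] q [ 0.04 -0.06  1.68  0.11  1.    1.34] F [-0.2 -0.1 -2.4] w 43.8 29.999531507492065
shift [-0.008 -0.05   0.175] turn [-0.0001  0.      0.0006]
(0, 75, 0) [184.7 192.3]
(0, -75, 0) [316.7 192.6]
(0, 75, 50) [182. 148.]
(0, -75, 50) [319.2 148.2]
```

View pics/w2.png

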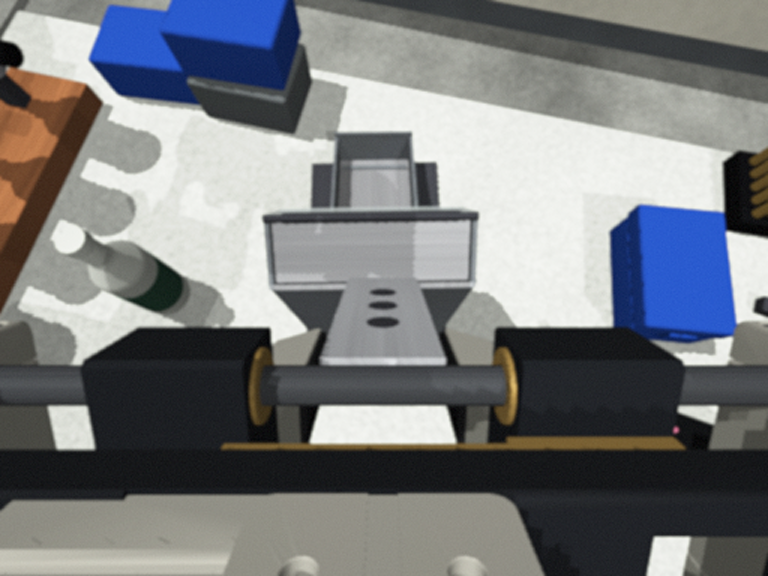

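The wrist view shows the gauge tip at (255,186), centred below the mouth. The mouth corners are (183,189), (315,189), (181,146) and (317,146), about 3 px higher than predicted. I'll shift the lip estimate by +2.5 mm z and +1 mm y in throat axes, then go in.

```bash
cat >> h.py <<'E'
LIP=LIP+2.5*thr()[2]+1.2*thr()[1]
E
python3 -m handwheel '0.02 -0.06 0 0 0 0 -1;0.02 -0.06 0.25 0 0 0 -1;0.02 -0.06 0.4 0 0 0 -1;0.02 -0.06 0.4 0 0 0 -1;0.02 -0.06 0.4 0 0 0 -1' | head -4
python3 - <<'E'
from h import *
to(tp(-20,0,13),thr()[3]);print(tlocal())
p=viewer.capture("wrist");save(p,"w3.png",crop=(150,110,350,260),s=3)
E
```

```text
time: 8.47
tool_pos: [535.1, 143.5, 323.2]
tcp_rot: [-3.141, -0.523, 0.235]
contact_force: [0.4, -1.1, -2.4]
t 8.47 pos [535.1 143.5 323.2] rpy [-3.141 -0.523  0.235] q [0.07 0.01 1.71 0.1  0.91 1.36] F [ 0.4 -1.1 -2.4] w 43.7 29.99951183795929
shift [-0.01   0.009  0.666] turn [-0.0005  0.0003  0.0008]
[-86.6   0.8  14.1]
```

View pics/w3.png

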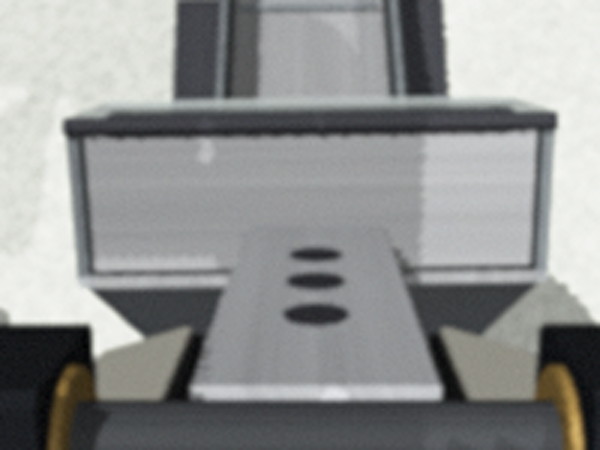

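The gauge tip's top face shows about 15 mm above the lip, lower than I intended, and it is centred in the mouth. I'll raise it 4 mm and insert.

```bash
python3 -m handwheel '0.04 0 0 0 0 0 -1;0.04 0 0.15 0 0 0 -1;0.04 0 0.3 0 0 0 -1;0.04 0 0.45 0 0 0 -1;0.04 0 0.6 0 0 0 -1;0.04 0 0.6 0 0 0 -1'
python3 - <<'E'
from h import *
to(tp(55,0,17),thr()[3]);print(tlocal())
p=viewer.capture("wrist");save(p,"w4.png",crop=(150,110,350,260),s=3)
E
```

```text
time: 9.02
tool_pos: [567.7, 150.9, 272.8]
tcp_rot: [3.141, -0.524, 0.235]
contact_force: [6.9, 1.0, -12.4]
grip_width: 43.5
finger_force: 30.0
t 9.02 pos [567.7 150.9 272.8] rpy [ 3.141 -0.524  0.235] q [0.08 0.11 1.75 0.11 0.77 1.36] F [  6.9   1.  -12.4] w 43.5 29.996758997440338
shift [-0.008  0.006  0.811] turn [-0.0004 -0.      0.0007]
[-26.1   0.5  17.8]
```

View pics/w4.png

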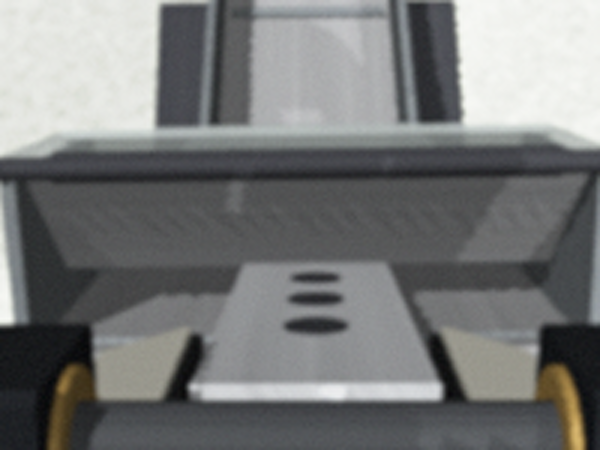

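The wrist view shows the flap swung in and resting on the gauge (edge at about row 198), with the gauge entering centrally. I'll continue so the fingers go past the flap edge.

```bash
python3 -m handwheel '0 0 0.1 0 0 0 -1;0 0 0.2 0 0 0 -1;0 0 0.3 0 0 0 -1;0 0 0.4 0 0 0 -1;0 0 0.5 0 0 0 -1;0 0 0.5 0 0 0 -1' 
python3 -m handwheel '0 0 0.1 0 0 0 -1;0 0 0.2 0 0 0 -1;0 0 0.3 0 0 0 -1;0 0 0.34 0 0 0 -1;0 0 0.34 0 0 0 -1;0 0 0.34 0 0 0 -1'
python3 - <<'E'
from h import *
to(tp(55,0,17),thr()[3]);print(tlocal())
p=viewer.capture("wrist");q=viewer.capture("top");s=viewer.capture("scene")
A=[p["frame"][110:260,150:350],q["frame"][105:205,165:265],s["frame"][165:305,255:355]]
cv2.imwrite("pics/w5.png",np.hstack([cv2.resize(i,(int(i.shape[1]*300/i.shape[0]*.9),270),interpolation=cv2.INTER_CUBIC)[:,:,::-1] for i in A]))
E
```

```text
time: 9.57
tool_pos: [591.6, 156.7, 228.0]
tcp_rot: [-3.141, -0.522, 0.234]
contact_force: [1.9, -1.4, -7.7]
grip_width: 43.8
finger_force: 30.0
time: 10.07
tool_pos: [607.0, 160.4, 198.8]
tcp_rot: [-3.141, -0.52, 0.234]
contact_force: [-0.5, -1.3, -11.2]
grip_width: 43.6
finger_force: 30.0
t 10.07 pos [607.  160.4 198.8] rpy [-3.141 -0.52   0.234] q [0.1  0.25 1.78 0.12 0.6  1.35] F [ -0.5  -1.3 -11.2] w 43.6 29.99850243330002
shift [ 0.012  0.007 -0.031] turn [-0.0005  0.001   0.0006]
[58.1  0.7 15.8]
```

View pics/w5.png

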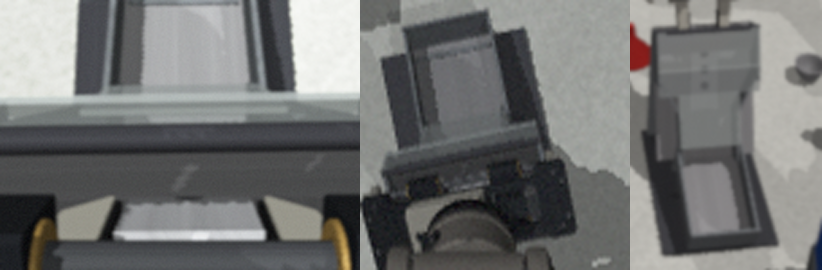

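The fingers are at throat x = 58 and z about 16, past the flap's edge, and the flap rests on them. Now I'll release.

```bash
python3 -m handwheel '0 0 0 0 0 0 0.3;0 0 0 0 0 0 0.3;0 0 0 0 0 0 0.3;0 0 0 0 0 0 0.3;0 0 0 0 0 0 0.3;0 0 0 0 0 0 0.3;0 0 0 0 0 0 0.3;0 0 0 0 0 0 0.3'
python3 - <<'E'
from h import *
print(tlocal())
p=viewer.capture("wrist");q=viewer.capture("top");s=viewer.capture("scene")
A=[p["frame"][110:260,150:350],q["frame"][105:205,165:265],s["frame"][165:305,255:355]]
cv2.imwrite("pics/w6.png",np.hstack([cv2.resize(i,(int(i.shape[1]*300/i.shape[0]*.9),270),interpolation=cv2.INTER_CUBIC)[:,:,::-1] for i in A]))
E
```

```text
time: 10.88
tool_pos: [609.2, 160.4, 203.2]
tcp_rot: [3.141, -0.529, 0.235]
contact_force: [-2.9, -3.3, 0.2]
grip_width: 59.9
finger_force: 2.2
[55.4  0.2 19.9]
```

View pics/w6.png

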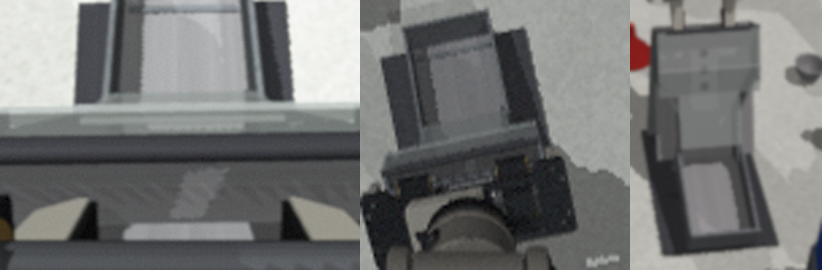

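A bright patch at the gauge's rear end, wrist (245,237), is still there, so the gauge is still pinned. The tool sprang up 4 mm on release, which means it had been sitting low. I'll raise the fingers square to the floor to lift the flap off.

```bash
python3 -m handwheel '0.04 0 0 0 0 0 0.3;0.08 0 0 0 0 0 0.3;0.08 0 0 0 0 0 0.3;0.08 0 0 0 0 0 0.3;0.08 0 0 0 0 0 0.3;0.08 0 0 0 0 0 0.3'
python3 - <<'E'
from h import *
print(tlocal())
p=viewer.capture("wrist");q=viewer.capture("top");s=viewer.capture("scene")
A=[p["frame"][110:260,150:350],q["frame"][105:205,165:265],s["frame"][165:305,255:355]]
cv2.imwrite("pics/w7.png",np.hstack([cv2.resize(i,(int(i.shape[1]*300/i.shape[0]*.9),270),interpolation=cv2.INTER_CUBIC)[:,:,::-1] for i in A]))
print([(r["centre"],round(r["score"],2)) for t in [q,s] for r in viewer.recognise("gauge_center",t)])
E
```

```text
time: 11.53
tool_pos: [613.1, 161.9, 204.3]
tcp_rot: [3.141, -0.521, 0.235]
contact_force: [-9.1, -4.7, -2.1]
grip_width: 59.7
finger_force: 4.7
[56.5  0.8 24. ]
[([202.9, 137.5], 0.84), ([305.6, 201.6], 0.54), ([205.2, 200.8], 0.84), ([295.6, 269.4], 0.66)]
```

View pics/w7.png

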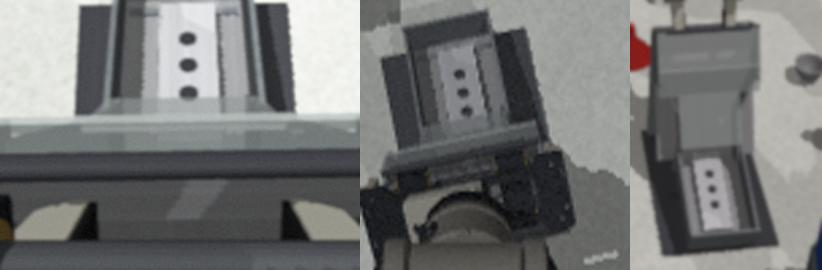

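All three views show the gauge lying in the trough (top view about (203,137), scene view about (296,269)). I'll back straight out and let the flap close.

```bash
python3 -m handwheel '0 0 -0.2 0 0 0 0.3;0 0 -0.5 0 0 0 0.3;0 0 -0.9 0 0 0 0.3;0 0 -0.9 0 0 0 0.3;0 0 -0.9 0 0 0 0.3' |head -4
python3 -m handwheel '0 0 -0.9 0 0 0 0.3;0 0 -0.9 0 0 0 0.3;0 0 -0.9 0 0 0 0.3;0 0 -0.9 0 0 0 0.3;0 0 -0.9 0 0 0 0.3;0 0 -0.9 0 0 0 0.3;0 0 -0.9 0 0 0 0.3'
python3 - <<'E'
from h import *
print(tlocal())
p=viewer.capture("wrist");q=viewer.capture("top");s=viewer.capture("scene")
for t in("gauge_center","mid_gauge_center","short_gauge_center","flap","funnel","cup","bottle","clamp"):
    print(t,[[(np.round(r["centre"]).tolist(),round(r["score"],2)) for r in viewer.recognise(t,i)][:3] for i in(p,q,s)])
m=viewer.cut_out("flap",p)
if m:
    M=m[0]["pixels"];v,u=np.where(M);print("flap px",u.min(),u.max(),v.min(),v.max())
print([proj(p,tp(*k)).round(0).tolist() for k in((0,73,50),(0,-73,2))])
E
```

```text
time: 12.2
tool_pos: [572.9, 152.1, 288.4]
tcp_rot: [3.14, -0.536, 0.235]
contact_force: [-0.0, -1.2, -0.1]
time: 12.78
tool_pos: [527.1, 141.4, 358.6]
tcp_rot: [-3.141, -0.522, 0.234]
contact_force: [0.2, -0.6, -0.6]
grip_width: 59.8
finger_force: 0.0
[-121.3    0.6   24.6]
gauge_center [[([257.0, 131.0], 0.74)], [([203.0, 136.0], 0.87), ([304.0, 205.0], 0.62)], [([297.0, 267.0], 0.62), ([202.0, 202.0], 0.56)]]
mid_gauge_center [[], [([384.0, 217.0], 0.44)], []]
short_gauge_center [[], [], [([160.0, 194.0], 0.63)]]
flap [[([251.0, 181.0], 0.6)], [([204.0, 172.0], 0.62)], [([289.0, 175.0], 0.72)]]
funnel [[([456.0, 187.0], 0.61)], [([254.0, 256.0], 0.56)], [([256.0, 191.0], 0.9), ([290.0, 231.0], 0.52)]]
cup [[], [([148.0, 244.0], 0.65)], [([297.0, 211.0], 0.71), ([348.0, 198.0], 0.45)]]
bottle [[([88.0, 189.0], 0.71)], [([120.0, 188.0], 0.72)], [([380.0, 224.0], 0.85), ([174.0, 247.0], 0.29), ([296.0, 266.0], 0.22)]]
clamp [[], [([385.0, 183.0], 0.82)], [([124.0, 229.0], 0.82)]]
flap px 187 319 152 201
[[188.0, 158.0], [321.0, 201.0]]
```

The flap fills the whole mouth (rows 152–201), so it is shut. The gauge lies in the trough and the bystanders the detectors found are where they were.

```bash
python3 -c "
from plant import bot
print(bot.close_job())"
```

```text
the job is handed in; nothing more can be done
None
```

The long gauge went end first through the flap and now lies in the trough, the flap is shut, and the job is handed in at about 13 s with no judging result shown. The last detections found the medium and short gauges in the rack and the bystanders they reported unmoved, though the case was not rechecked and I viewed 11 pictures, one over the limit of 10.

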